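Pin and press the picture-mounting clamshell shut

TASK

Close the open window frame of the wooden mounting press down onto its base, then take the long, straight-handled peg from the peg block and push it down through the holes in both front lugs until its collar sits on the frame's lug. Press down on it so that the sprung frame is squeezed fully shut, and finish like that, still gripping the peg and pressing; do not let go. Leave the ball-headed peg, the mug and the jar where they are.

Things in the scene. Friction and masses are not known exactly. Their poses are not given: they have to be found in the camera images.
- jig: Fixed base of the mounting press, a plywood block 220 x 220 mm, 40 mm high, origin at the centre of its underside on the table. Its -x side is the front: there a wooden lug (44 mm along x, 50 mm along y, 40 mm high) carries a vertical through hole of 15 mm diameter, centred 132 mm from the origin along -x. Hinge line along its y axis at its far (+x) upper edge.
- frame (a joint): Opening angle of the hinged window frame in rad, growing as it opens; 0 = closed as far as it goes unpressed, when springs in the hinge still keep the frame's front 8 mm ajar (frame tilted 0.035 rad). It starts open (0.62 to 1.0) and stays where it is left, the hinge being stiff (about 0.4 N m of friction, frame 0.35 kg).
- squeeze (a joint): How far the closed frame is pressed down against its springs, in rad: 0 = unpressed, 0.035 = hard stop, frame flat on the base and fully shut (the frame's tilt is joint frame + 0.035 - joint squeeze). About 3 N at the lug starts it, about 11 N pressed down at the lug brings it fully home; it springs back when let go.
- lid_hinge (a point): Point on the hinge line, mid-width, at the height of the frame's underside (40 mm above the table, 110 mm along +x from the jig's origin). Its axes turn with the frame; shut, they are parallel to the jig's axes. With the frame tilted by a, a point at distance r in front of the hinge line lies r*cos(a) towards the jig's -x and r*sin(a) up.
- lid_push (a point): Point on the upper (outer) face of the frame's front rail, mid-width, 197.5 mm in front of the hinge and 16 mm above its underside: a good place to push the frame shut. The frame is wood, 220 x 220 x 16 mm with rails 45 mm wide around a window of 130 x 130 mm. Axes turn with the frame: z is the outward normal of the upper face.
- lid_hole (a point): Centre of the upper mouth of the hole (15 mm diameter, through) in the frame's front lug, 242 mm in front of the hinge; the lug is 44 x 50 mm and 16 mm thick. With the frame shut it lies 56 mm above the table, 16 mm over base_hole. Axes turn with the frame.
- base_hole (a point): Centre of the upper mouth of the hole in the base's front lug, 40 mm above the table. The hole goes down to the table.
- peg_handle (a point): Grip point, half-way up the straight handle of the long wooden peg: handle 20 mm in diameter, 45 mm tall, upright. Below it come a collar 30 mm in diameter and 6 mm thick, then the shank, 12 mm in diameter and 45 mm long with a tapered foot. The peg is 96 mm long, about 40 g, z along it upwards; this point is 73.5 mm above its tip, 28.5 mm above the collar's underside. It stands in one of the two holes of the peg block with its collar on the block's top.
- peg: The long peg as a whole, origin at the lower tip of its shank, z up along it.
- peg_tip (a point): Lower tip of the long peg's shank, on its axis.
- peg_collar (a point): Centre of the underside of the long peg's collar, 45 mm above its tip; this face comes to sit on the frame's lug.
- block: Fixed wooden peg block 50 x 130 mm, 50 mm high, origin at the centre of its underside; two vertical holes of 15 mm diameter on its y axis, 35 mm either side of the centre.
- ballpeg_center (a point): Centre of the wooden ball (32 mm diameter) on the other, shorter peg, which stands in the other hole of the peg block with its 30 mm collar on top; leave it there.
- mug_center (a point): White mug, 80 mm wide, 90 mm high, point half-way up its axis; bystander.
- jar_center (a point): Glass jar with lid, 60 mm in diameter, 75 mm high, point half-way up its axis; bystander.

How it is judged:
By the outcome, as a careful person would: the job done as asked, in the order asked, and still so for the second after the job is handed in, while the arm keeps its last pose, push and grip.
It also fails if it takes over 58 s, if anything falls off the work surface, if the arm or the gripper's body presses on something with over 40 N, if the wrist force passes 120 N, or if a joint passes its speed limit or range.

ROBOT

A 6-joint arm with a two-finger parallel gripper is mounted at the origin on the work surface. World frame = base frame: x ahead of the robot, y to its left, z up, the work surface at z = 0. Lengths are in mm, angles in rad, forces in N, time in s.
With the tool pointing down it reaches from about 300 to 775 mm from the base axis. Payload 14.6 kg.
Tool frame: the origin (TCP) lies midway between the tips of the shut fingers; the grasp point (between the pads) lies 19 mm behind it; x points along the fingers, z is the direction in which the jaws open and shut, and the axes are right-handed (so a half turn about x gives the same grasp; the last joint's range is limited). The gripper opens to 94 mm and grips with 3 to 60 N. Pads are 16 mm wide; open, the fingers measure 119 mm over their backs; the gripper's body (75 mm by 177 mm) begins 78 mm behind the grasp point.
Start: joints at [-0.067, 0.3, 1.521, -0, 1.321, -0.067], TCP at [549.99, -0.002, 167.746] pointing down, gripper open.
Joint ranges: [-3.03, 3.03], [-0.79, 2.21], [0.23, 2.52], [-1.04, 4.18], [0, 3.07], [-2.55, 2.55]. Speed limits (rad/s): [2.22, 2.22, 2.57, 3.14, 3.14, 3.14].

INTERFACE

Orientations are given as [roll, pitch, yaw] about the fixed x, y, z axes, in that order (R = Rz(yaw) Ry(pitch) Rx(roll)).
In Python, from cell import * gives the robot as it stands.
- The arm moves only by the tool play_rows, never from a script. Its argument "motion" is one flat list of numbers, 7 for each row, row after row: the turn, a rotation vector about the tool's x, y, z in rad, then the shift along the tool's x, y, z in m, then the closure, from -1 (fully open) to 1 (shut), so that 0 is half open. In form: [rx, ry, rz, x, y, z, fingers, rx, ry, rz, x, y, z, fingers, ...]. A call has 1 to 20 rows; each row shifts and turns the pose as measured when the row begins, along the tool's axes as they then stand; what a row does not reach is not made up. A row lasts 1/10 s, in which the tool goes at most 50 mm and 8.59 degrees, less where a joint would pass 70% of its speed; a pose out of reach is approached as far as the arm can. A call with a gripper value outside its range is refused whole. The fingers move at their own pace and stop on an object; "newtons" is the grip in N (left out, the last holds). Time passes only in rows, so rows that do not move let the fingers close. It gives the time, the measured TCP pose, the force and the opening at its end, in the units of the state.
- read_state(): the state, without advancing time (a new reading comes with each control period).
- camera(name): name is "scene" or "side" or "wrist"; returns (picture, depth): 400x640x3 uint8, blue, green, red; 400x640 float32, mm along the optical axis (not along the pixel's ray), 0 where there is no reading.
- camera_params(name): a dict with "fx", "fy", "cx", "cy" (pixels), "T" (4x4, takes a point from camera to world coordinates). Camera axes: x right, y down, z forward; pixel columns grow to the right and rows downward; lengths in mm; the calibration is good to about 2 mm. The wrist camera is an equidistant fisheye: a pixel r from the principal point sees the ray r / f radians off the axis. A picture is of the moment at which its call begins: read the wrist's pose just before it. camera_params takes no time and is no camera call; for the wrist camera it gives the pose at the moment of the call.
- sign_off(): hands the job in, once; it reports no verdict.
Trained networks look in the newest picture that a camera, given by its name, has taken for a name from the list of things; names that differ only in an ending like _2 or _b are one class to them, and where a whole thing is asked for, a point or a joint stands for the part that bears it (a point fixed in the world has none). Each returns a list of dicts, best first, with "conf" (0 to 1); they miss things now and then, are a little off and sometimes report something else, mostly with a low value. They report only what shows in the picture. A call takes as long as a camera call.
- masks_of(camera, name): "region" (400x640 bool, what is visible of it).
- place_of(camera, name): "at" ([x, y, z] in mm, in the coordinates of the camera as it stood for that picture, good to about 4 mm: a listed point, or the origin of a listed thing).
The state is a dict: "clock": time; "joints": joint angles; "qd": joint speeds; "effort": joint torques, N m; "eef_pos": TCP position; "eef_rot": TCP orientation; "wrist_force": force on the tool from outside, world axes, zero at the start; "moment": the same for the moment, N m; "finger_gap": finger opening in mm.
Only numpy, scipy, OpenCV 4.12 (cv2) and the standard library are available. Lean on these libraries where they do the work, as an engineer would, in place of code of your own. Each camera call takes 0.05 s, during which the arm holds its last target.

## Working session

There is one attempt and no reset: what is moved stays moved. The work goes in short steps, Python scripts to look and compute and a tool call to move; the robot and the scene stay as the last step left them, time stands still between calls to the robot, and variables do not carry over. Pictures are saved under pics/ and viewed, and the job is handed in when it is done.

Besides the shell and the picture viewer there is one more tool, called after "Call:" as name(argument=value, ...) on one line, values as JSON. play_rows: Moves the arm, as the interface text tells. Its arguments: {"type":"object","properties":{"motion":{"type":"array","items":{"type":"number"}},"newtons":{"type":"number"}},"required":["motion"]}

```bash
ls; mkdir -p pics; python3 - <<'E'
from cell import *
import cv2
print(read_state())
for n in ["scene","side"]:
    p,d=camera(n); cv2.imwrite(f"pics/{n}0.png",p)
    P=camera_params(n); print(n,P)
    import numpy as np
    T=np.array(P["T"])
    for t in ["jig","lid_hinge","lid_push","lid_hole","base_hole","peg_handle","peg_tip","peg_collar","block","ballpeg_center","mug_center","jar_center"]:
        try:
            r=place_of(n,t)
            print(t,[(round(q["conf"],2),(T@np.r_[q["at"],1])[:3].round(1)) for q in r[:2]])
        except Exception as e: print(t,e)
print(read_state()["clock"])
E
```

```text
pics
{'clock': 0.0, 'joints': array([-6.65871522e-02,  3.00459428e-01,  1.52158746e+00,  8.91829593e-06,
        1.32073047e+00, -6.66229728e-02]), 'qd': array([ 0.00156261,  0.00045467,  0.00014383, -0.00024902,  0.00017054,
       -0.00073285]), 'effort': array([-1.53750298e-03, -5.31805658e+01, -3.52735734e+01,  7.07558286e-02,
        2.43994006e-02, -4.79655944e-05]), 'eef_pos': array([5.49681720e+02, 2.80278663e-02, 1.67190073e+02]), 'eef_rot': array([3.0676783 , 1.56961159, 3.06771191]), 'wrist_force': array([ 0.54044283, -0.77665045, -0.39778778]), 'moment': array([-0.00484524, -0.05292884, -0.00835211]), 'finger_gap': 94.00566877142685}
scene {'fx': 394.90947334447367, 'fy': 394.90947334447367, 'cx': 324.05407481118357, 'cy': 193.2087758526288, 'T': array([[ 4.35914727e-01,  4.89326185e-01, -7.55339815e-01,
         1.30698615e+03],
       [ 8.99950642e-01, -2.29354107e-01,  3.70790421e-01,
        -3.94519967e+02],
       [ 8.19717346e-03, -8.41401556e-01, -5.40348247e-01,
         5.67527268e+02],
       [ 0.00000000e+00,  0.00000000e+00,  0.00000000e+00,
         1.000000
[... 1133 characters left out ...]
0.00000000e+00,  0.00000000e+00,  0.00000000e+00,
         1.00000000e+00]])}
jig [(0.6, array([ 6.129e+02, -9.440e+01, -2.000e-01]))]
lid_hinge [(0.71, array([ 721. , -107.8,   40.2]))]
lid_push [(0.75, array([622.9, -92.7, 214.1]))]
lid_hole [(0.8, array([602.7, -85.4, 249.1]))]
base_hole [(0.58, array([484.2, -67.7,  41.3]))]
peg_handle [(0.55, array([492.6, 210.5,  78.8]))]
peg_tip []
peg_collar [(0.17, array([485.8, 280.3,  66.9]))]
block [(0.65, array([ 4.842e+02,  2.435e+02, -1.000e-01])), (0.16, array([622.2, -93.1, 214.1]))]
ballpeg_center [(0.72, array([483.3, 279.3,  63.9]))]
mug_center [(0.63, array([ 524.9, -382.3,   43.8]))]
jar_center [(0.56, array([687.9, 257.8,  34.3]))]
1.3
```

View pictures.

View pics/scene0.png

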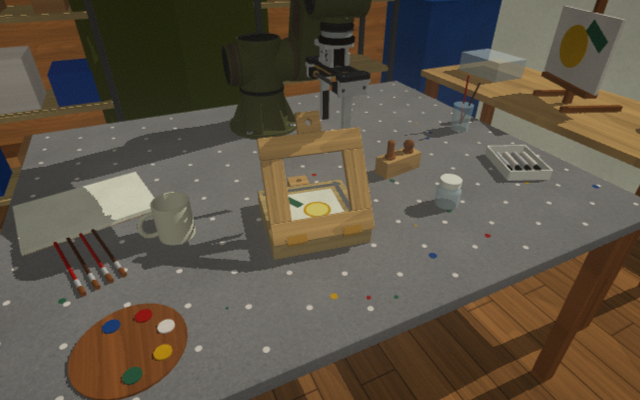

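View pics/side0.png

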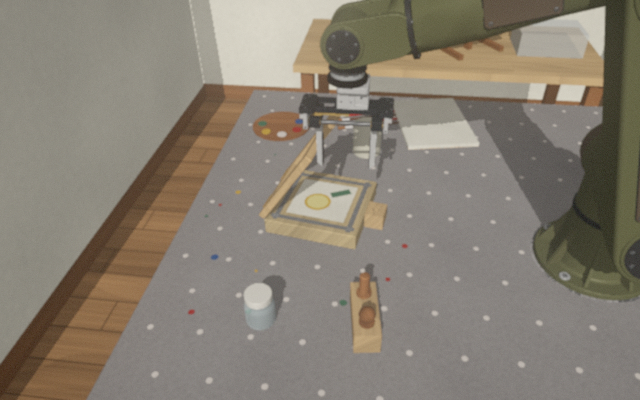

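```bash
cat > h.py <<'E'
from cell import *
import numpy as np, cv2
from scipy.spatial.transform import Rotation as Ro
def pose():
    s=read_state(); return np.array(s["eef_pos"]), Ro.from_euler("xyz",s["eef_rot"]), s
def down(yaw_z):  # tool x down, jaw axis z at world yaw
    x=np.array([0,0,-1.]); z=np.array([np.cos(yaw_z),np.sin(yaw_z),0]); y=np.cross(z,x)
    return Ro.from_matrix(np.c_[x,y,z])
def delta(p,R,tp,tR):
    return (R.inv()*tR).as_rotvec().round(4), (R.inv().apply(np.array(tp)-p)/1000).round(4)
E
python3 - <<'E'
from h import *
p,R,s=pose(); print(p,R.as_matrix().round(3))
d=R.as_matrix()[:,2]; print(np.arctan2(d[1],d[0]))
a=.987; H=np.array([720,-106.5,40]); u=np.array([np.cos(-.159),np.sin(-.159),0]); 
for a in np.linspace(1,0.03,9):
    n=np.array([0,0,np.cos(a)])+u*np.sin(a); P=H-u*197.5*np.cos(a)+[0,0,197.5*np.sin(a)]+16*n
    print(round(a,2),P.round(1),(P+12*n).round(1))
E
```

```text
[5.49977071e+02 4.50710888e-03 1.67724935e+02] [[-0. -0.  1.]
 [-0.  1.  0.]
 [-1. -0. -0.]]
1.6793536830764937e-05
1.0 [627.9 -91.7 214.8] [637.9 -93.3 221.3]
0.88 [607.7 -88.5 202.3] [616.8 -90.  209.9]
0.76 [589.2 -85.5 187.3] [597.3 -86.8 196. ]
0.64 [572.5 -82.9 170.2] [579.6 -84.  179.9]
0.52 [558.1 -80.5 151.2] [563.9 -81.5 161.6]
0.39 [546.  -78.6 130.5] [550.5 -79.3 141.6]
0.27 [536.4 -77.1 108.6] [539.6 -77.6 120.1]
0.15 [529.6 -76.   85.6] [531.4 -76.3  97.4]
0.03 [525.6 -75.3  61.9] [525.9 -75.4  73.9]
```

Call:
play_rows(motion=[0,0,0,0,0,-0.03,1,0,0,0,-0.04,0,0,1,0,0,0,-0.045,0,0,1,0,0,0,-0.045,0,0,1,0,0,0,-0.02,0,0.01,1,0,0,0,0,-0.024,0.035,1,0,0,0,0,-0.024,0.035,1,0,0,0,0,-0.024,0.035,1,0,0,0,0,-0.024,0.035,1,0,0,0,0,0,0,1], newtons=40)

```text
clock: 2.3
eef_pos: [671.0, -98.9, 318.6]
eef_rot: [3.047, 1.564, 3.049]
wrist_force: [0.1, 0.3, -0.6]
finger_gap: 17.4
```

Call:
play_rows(motion=[0,0,0,0.03,0.001,-0.007,1,0,0,0,0.03,0.001,-0.007,1,0,0,0,0.025,0.001,-0.007,1,0,0,0,0,0,0,1])

```text
clock: 2.7
eef_pos: [648.7, -95.9, 229.4]
eef_rot: [3.014, 1.563, 3.015]
wrist_force: [0.3, 0.6, -0.1]
finger_gap: 0.6
```

```bash
python3 - <<'E'
from h import *
p,R,s=pose(); print(p,R.as_matrix().round(3),s["finger_gap"])
p,d=camera("side"); cv2.imwrite("pics/side1.png",p[50:300,180:460].repeat(2,0).repeat(2,1))
p,d=camera("scene"); cv2.imwrite("pics/scene1.png",p[80:280,220:440].repeat(2,0).repeat(2,1))
E
```

```text
[648.72301982 -95.9305153  229.43258965] [[-0.008 -0.001  1.   ]
 [ 0.001  1.     0.001]
 [-1.     0.001 -0.008]] 0.5930776855066703
```

View pics/side1.png

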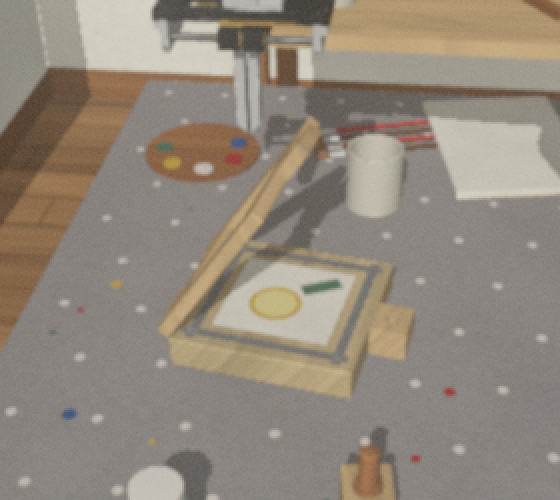

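View pics/scene1.png

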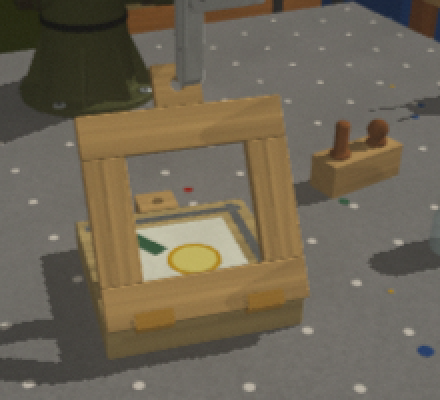

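Call:
play_rows(motion=[0,0,0,0.008,0.003,-0.011,1,0,0,0,0.0055,0.0015,-0.0105,1,0,0,0,0.0055,0.0015,-0.0105,1,0,0,0,0.007,0.0015,-0.01,1,0,0,0,0.007,0.0015,-0.01,1,0,0,0,0.008,0.0015,-0.0085,1,0,0,0,0.008,0.0015,-0.0085,1,0,0,0,0.009,0.001,-0.008,1,0,0,0,0.009,0.001,-0.008,1,0,0,0,0,0,0,1])

```text
clock: 3.8
eef_pos: [574.2, -82.8, 187.8]
eef_rot: [-0.214, 1.538, -0.211]
wrist_force: [0.2, 0.2, 0.5]
finger_gap: 0.8
```

```bash
python3 - <<'E'
from h import *
p,R,s=pose(); print(p,s["wrist_force"])
p,d=camera("side"); cv2.imwrite("pics/side2.png",p[50:300,180:460].repeat(2,0).repeat(2,1))
E
```

```text
[574.16513986 -82.82049442 187.83230762] [0.18811542 0.17630162 0.47469056]
```

View pics/side2.png

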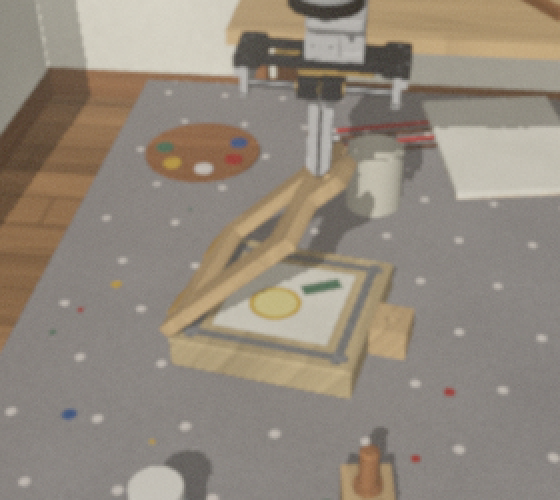

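Call:
play_rows(motion=[0,0,0,0.014,0.001,-0.011,1,0,0,0,0.015,0.001,-0.009,1,0,0,0,0.015,0.001,-0.008,1,0,0,0,0.014,0.001,-0.007,1,0,0,0,0.014,0.001,-0.004,1,0,0,0,0.013,0.001,-0.003,1,0,0,0,0,0,0,1])

```text
clock: 4.55
eef_pos: [544.2, -79.0, 110.8]
eef_rot: [-0.21, 1.519, -0.207]
wrist_force: [0.3, 0.4, -0.3]
finger_gap: 0.3
```

```bash
python3 - <<'E'
from h import *
p,R,s=pose(); print(p,s["wrist_force"],R.as_matrix().round(3))
E
```

```text
[544.15697506 -79.01051732 110.82935248] [ 0.27744614  0.41241461 -0.25721239] [[ 0.051 -0.003  0.999]
 [-0.011  1.     0.003]
 [-0.999 -0.011  0.051]]
```

Call:
play_rows(motion=[0,0.025,0,0.012,0.001,-0.005,1,0,0.025,0,0.012,0.001,-0.005,1,0,0,0,0.01,0.001,-0.004,1,0,0,0,0.005,0.001,-0.001,1,0,0,0,0.004,0.001,0,1,0,0,0,0,0,0,1])

```text
clock: 5.15
eef_pos: [530.5, -74.4, 65.3]
eef_rot: [-1.725, 1.559, -1.722]
wrist_force: [-0.2, -0.3, 0.1]
finger_gap: 0.8
```

```bash
python3 - <<'E'
from h import *
p,R,s=pose(); print(p,s["wrist_force"],R.as_matrix().round(3))
p,d=camera("side"); cv2.imwrite("pics/side3.png",p[50:300,180:460].repeat(2,0).repeat(2,1))
E
```

```text
[530.50142396 -74.36101151  65.27316091] [-0.23228606 -0.25717687  0.08890264] [[-0.002 -0.003  1.   ]
 [-0.011  1.     0.003]
 [-1.    -0.011 -0.002]]
```

View pics/side3.png

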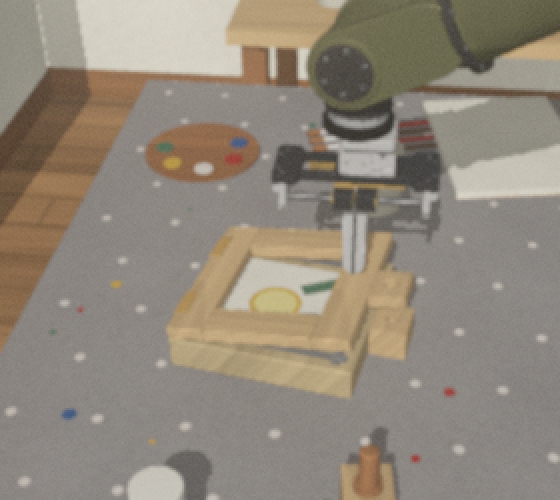

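Call:
play_rows(motion=[0,0,0,0.003,0,-0.003,1,0,0,0,0.003,0,0,1,0,0,0,0.003,0,0,1,0,0,0,0,0,0,1])

```text
clock: 5.6
eef_pos: [527.9, -74.8, 56.9]
eef_rot: [-1.519, 1.559, -1.516]
wrist_force: [0.0, 0.7, -0.7]
finger_gap: 0.3
```

```bash
python3 - <<'E'
from h import *
p,R,s=pose(); print(p,s["wrist_force"])
p,d=camera("side"); cv2.imwrite("pics/side4.png",p[50:300,180:460].repeat(2,0).repeat(2,1))
E
```

```text
[527.94800027 -74.76302648  56.8632928 ] [ 0.04811143  0.65465828 -0.7044342 ]
```

View pics/side4.png

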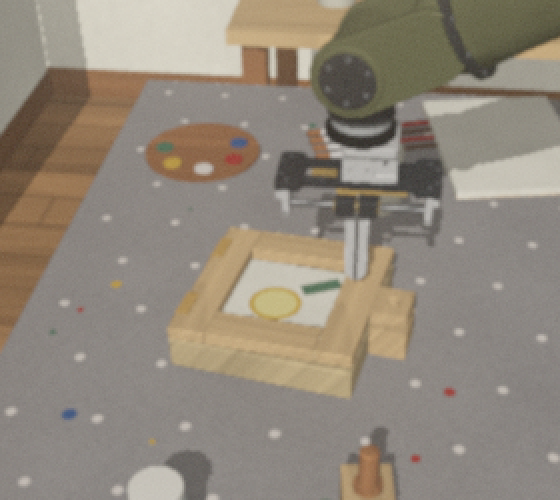

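```bash
cat >> h.py <<'E'
def cloud(n):
    p,d=camera(n); P=camera_params(n); v,u=np.mgrid[:400,:640]
    X=np.stack([(u-P["cx"])/P["fx"]*d,(v-P["cy"])/P["fy"]*d,d,np.ones_like(d)],-1)
    W=(X@np.array(P["T"]).T)[...,:3]; W[d==0]=np.nan
    return p,W
E
python3 - <<'E'
from h import *
H=np.array([720,-106.5]); th=-.159; u=np.array([np.cos(th),np.sin(th)]); v=np.array([-u[1],u[0]])
for n in ["side","scene"]:
    p,W=cloud(n); q=W.reshape(-1,3); q=q[np.isfinite(q[:,0])]
    r=-(q[:,:2]-H)@u; l=(q[:,:2]-H)@v
    for lo in [0,20,40,80,120,150,180,200,225,240,255]:
        m=(r>lo)&(r<lo+15)&(abs(l)>(75 if lo<220 else 10))&(abs(l)<(100 if lo<220 else 20))&(q[:,2]>30)&(q[:,2]<110)
        if m.sum()>3: print(n,lo,m.sum(),np.percentile(q[m,2],[50,90]).round(1))
E
```

```text
side 0 76 [57.1 59.3]
side 20 72 [57.5 58.8]
side 40 70 [58.4 60.2]
side 80 75 [59.5 61.4]
side 120 76 [61.1 63. ]
side 150 62 [62.5 64.2]
side 180 65 [63.5 65.3]
side 200 90 [64.  66.3]
side 225 38 [64.6 65.9]
side 240 49 [65.5 67.1]
side 255 33 [58.6 65.4]
scene 0 130 [55.4 57.2]
scene 20 98 [56.1 57.3]
scene 40 93 [56.8 58. ]
scene 80 85 [58.4 59.8]
scene 120 80 [59.7 60.8]
scene 150 75 [60.8 62.1]
scene 180 67 [62.1 63.2]
scene 200 66 [62.3 63.4]
scene 225 25 [63.3 65.1]
scene 240 14 [63.8 64.9]
scene 255 7 [63.7 64.8]
```

Call:
play_rows(motion=[0,0,0,0.002,0,-0.004,1,0,0,0,0.003,0,-0.004,1,0,0,0,0.002,0,0,1])

```text
clock: 6.05
eef_pos: [519.7, -74.9, 50.1]
eef_rot: [-1.418, 1.559, -1.416]
wrist_force: [0.1, -0.9, -0.0]
finger_gap: 0.6
```

```bash
python3 - <<'E'
from h import *
p,R,s=pose(); print(p,s["wrist_force"],s["moment"])
p,d=camera("scene"); cv2.imwrite("pics/scene5.png",p[100:260,240:400].repeat(4,0).repeat(4,1)[:600])
E
```

```text
[519.73213087 -74.91482859  50.12009416] [ 0.11235661 -0.92618736 -0.04707216] [ 4.40633396e-02 -6.75864339e-05 -1.88191143e-03]
```

View pics/scene5.png

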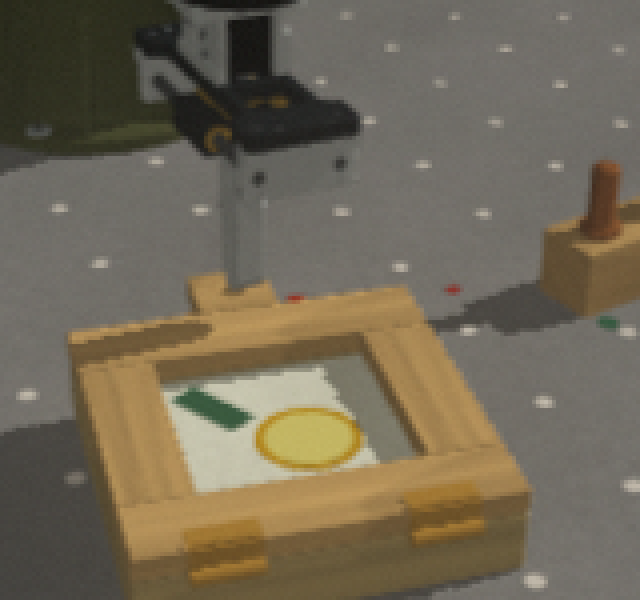

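```bash
python3 - <<'E'
from h import *
p0,R,s=pose(); print(p0,s["wrist_force"],s["joints"])
for n in ["scene","side"]:
    p,W=cloud(n); P=camera_params(n); T=np.linalg.inv(P["T"])
    p=p.copy().repeat(4,0).repeat(4,1)
    for z,c in((0,(0,0,255)),(30,(0,255,0))):
        q=T@np.r_[p0+[0,0,z],1]; uv=np.array([P["cx"]+P["fx"]*q[0]/q[2],P["cy"]+P["fy"]*q[1]/q[2]]); print(n,uv)
        cv2.circle(p,tuple((uv*4+2).astype(int)),4,c,-1)
        if z==0: c0=(uv*4).astype(int)
    cv2.imwrite(f"pics/{n}6.png",p[c0[1]-300:c0[1]+250,c0[0]-300:c0[0]+300])
    q=W.reshape(-1,3); m=(abs(q[:,0]-p0[0])<25)&(abs(q[:,1]-p0[1])<14)&(q[:,2]>66)&(q[:,2]<110); print(q[m].min(0),q[m].max(0),m.sum(),np.median(q[m],0))
E
```

```text
[519.76872251 -74.89237139  49.85817797] [-0.7299181  -0.17688778  0.22786864] [-0.20613464  0.37381431  1.71721836 -0.01319322  1.04663    -0.20231498]
scene [300.28677837 184.08178561]
scene [299.99172238 173.72356922]
[510.60094477 -82.14890634  86.58173138] [535.3255432  -62.74102784 109.78626588] 75 [530.45923929 -77.85141378 100.9527525 ]
side [360.4708733  202.33223817]
side [360.90914944 192.24074949]
[495.19511639 -88.82510794  66.02295329] [541.44934698 -62.2219757  109.83554949] 85 [521.01996355 -65.8417365  100.24513537]
```

View pics/scene6.png

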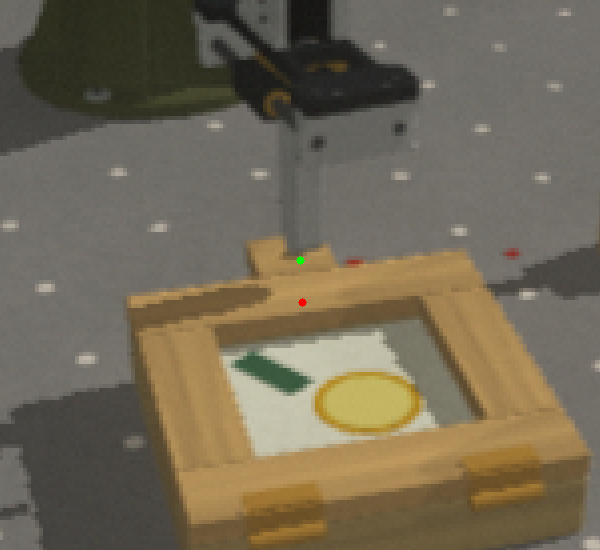

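View pics/side6.png

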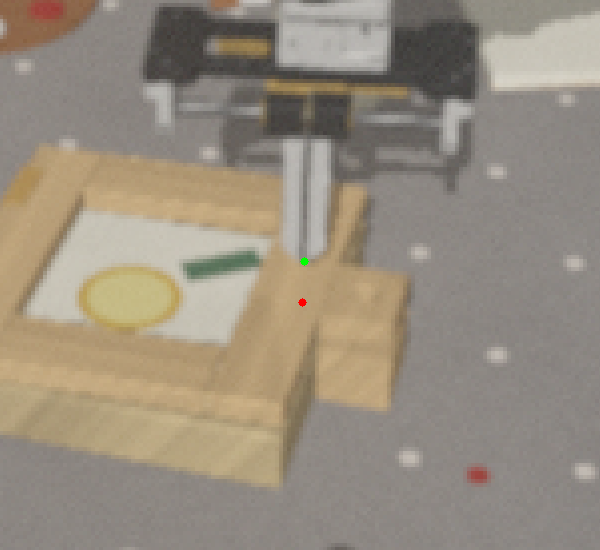

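```bash
python3 - <<'E'
from h import *
for n in ["scene","side"]:
    P=camera_params(n); T=np.linalg.inv(P["T"])
    im=cv2.imread(f"pics/{n}0.png").repeat(4,0).repeat(4,1)
    for x in (503,550,597):
      for z,c in((0,(0,0,255)),(30,(0,255,0))):
        q=T@np.r_[x,0,167.7+z,1]; uv=np.array([P["cx"]+P["fx"]*q[0]/q[2],P["cy"]+P["fy"]*q[1]/q[2]])
        cv2.circle(im,tuple((uv*4+2).astype(int)),4,c,-1)
        if x==550: c0=(uv*4).astype(int)
    cv2.imwrite(f"pics/{n}7.png",im[max(0,c0[1]-250):c0[1]+250,c0[0]-300:c0[0]+300])
P=camera_params("wrist"); print(P["T"].round(3),P["fx"])
p,W=cloud("scene"); d=0
E
```

```text
[[ 1.00000e+00  2.00000e-03  3.00000e-03  5.19696e+02]
 [ 2.00000e-03 -9.58000e-01 -2.86000e-01  7.54600e+00]
 [ 2.00000e-03  2.86000e-01 -9.58000e-01  2.66831e+02]
 [ 0.00000e+00  0.00000e+00  0.00000e+00  1.00000e+00]] 309.70691628693146
```

View pics/side7.png

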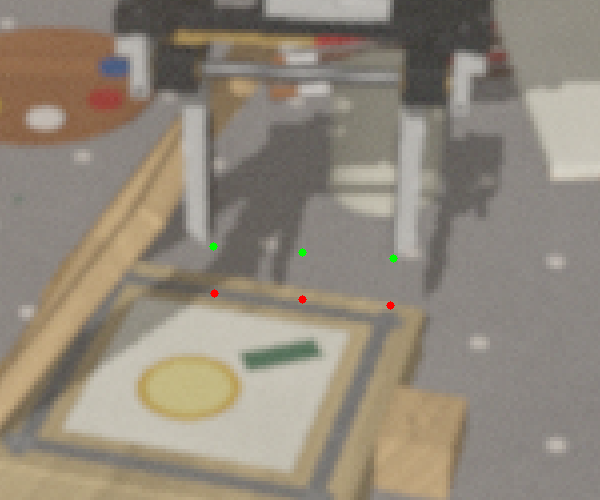

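View pics/scene7.png

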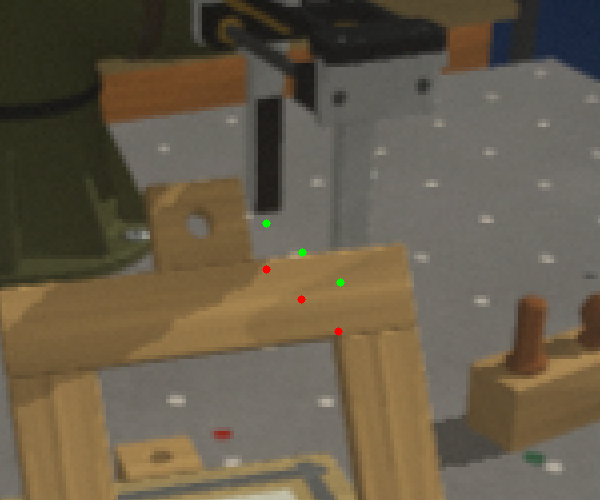

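Call:
play_rows(motion=[0,0,0,0.006,0,0,1,0,0,0,0.006,0,0,1,0,0,0,0.002,0,0,1,0,0,0,0,0,0,1])

```text
clock: 6.65
eef_pos: [520.5, -75.1, 35.0]
eef_rot: [-1.403, 1.559, -1.4]
wrist_force: [0.2, 0.2, -0.6]
finger_gap: 0.7
```

Call:
play_rows(motion=[0,0,0,0.002,0,0,1,0,0,0,0,0,0,1])

```text
clock: 6.85
eef_pos: [520.5, -75.1, 32.7]
eef_rot: [-1.416, 1.559, -1.413]
wrist_force: [-0.2, 0.1, -0.4]
finger_gap: 0.4
```

Call:
play_rows(motion=[0,0,0,0.002,0,0,1,0,0,0,0,0,0,1])

```text
clock: 7.05
eef_pos: [520.6, -75.2, 30.7]
eef_rot: [-1.397, 1.558, -1.394]
wrist_force: [-0.3, 0.5, 0.2]
finger_gap: 0.6
```

Call:
play_rows(motion=[0,0,0,0.002,0,0,1,0,0,0,0,0,0,1])

```text
clock: 7.25
eef_pos: [520.7, -75.2, 28.7]
eef_rot: [-1.377, 1.558, -1.374]
wrist_force: [-0.5, -0.1, -0.1]
finger_gap: 0.3
```

Call:
play_rows(motion=[0,0,0,0.002,0,0,1,0,0,0,0,0,0,1])

```text
clock: 7.45
eef_pos: [520.7, -75.2, 26.5]
eef_rot: [-1.369, 1.558, -1.367]
wrist_force: [-0.3, 0.6, -0.3]
finger_gap: 0.3
```

Still no contact; look.

```bash
python3 - <<'E'
from h import *
p0,R,s=pose(); print(p0,s["wrist_force"])
for n in ["scene","side"]:
    p,W=cloud(n); P=camera_params(n); T=np.linalg.inv(P["T"])
    p=p.copy().repeat(4,0).repeat(4,1)
    for z,c in((0,(0,0,255)),(30,(0,255,0))):
        q=T@np.r_[p0+[0,0,z],1]; uv=np.array([P["cx"]+P["fx"]*q[0]/q[2],P["cy"]+P["fy"]*q[1]/q[2]])
        cv2.circle(p,tuple((uv*4+2).astype(int)),3,c,-1)
        if z==0: c0=(uv*4).astype(int)
    cv2.imwrite(f"pics/{n}8.png",p[c0[1]-250:c0[1]+200,c0[0]-250:c0[0]+200])
    q=W.reshape(-1,3); m=(abs(q[:,0]-p0[0])<14)&(abs(q[:,1]-p0[1])<20)&(q[:,2]>45)&(q[:,2]<110)
    o=q[m]; print(n,o[np.argsort(o[:,2])].round(0)[::6])
E
```

```text
[520.67708536 -75.24583239  26.54116842] [-0.32046387  0.61345468 -0.30173899]
scene [[531. -58.  61.]
 [527. -57.  61.]
 [522. -92.  62.]
 [523. -90.  62.]
 [533. -92.  62.]
 [518. -91.  62.]
 [510. -88.  63.]
 [531. -67.  63.]
 [508. -81.  63.]
 [517. -88.  63.]
 [527. -78.  64.]
 [527. -73.  65.]
 [525. -83.  70.]
 [509. -81.  72.]
 [534. -70.  74.]
 [534. -81.  76.]
 [534. -75.  78.]
 [529. -81.  80.]
 [533. -81.  82.]
 [533. -64.  84.]
 [532. -75.  85.]
 [533. -70.  88.]
 [531. -66.  88.]
 [517. -81.  90.]
 [532. -69.  93.]
 [524. -82.  94.]
 [517. -81.  96.]
 [531. -82.  98.]
 [519. -82. 100.]
 [534. -80. 102.]
 [534. -65. 104.]
 [519. -82. 106.]
 [532. -66. 108.]]
side [[533. -72.  61.]
 [509. -62.  62.]
 [513. -64.  63.]
 [510. -83.  63.]
 [522. -58.  64.]
 [516. -70.  64.]
 [534. -59.  65.]
 [508. -81.  65.]
 [516. -60.  65.]
 [510. -76.  66.]
 [510. -87.  66.]
 [523. -66.  69.]
 [533. -70.  71.]
 [519. -69.  73.]
 [512. -67.  76.]
 [519. -67.  78.]
 [512. -65.  80.]
 [512. -67.  81.]
 [517. -68.  83.]
 [531. -65.  84.]
 [517. -67.  86.]
 [522. -69.  88.]
 [519. -67.  90.]
 [531. -66.  92.]
 [517. -63.  92.]
 [520. -69.  94.]
 [529. -66.  95.]
 [510. -66.  97.]
 [515. -66.  99.]
 [520. -67. 101.]
 [524. -65. 102.]
 [531. -65. 104.]
 [511. -66. 105.]
 [534. -66. 106.]
 [515. -65. 108.]]
```

View pics/scene8.png

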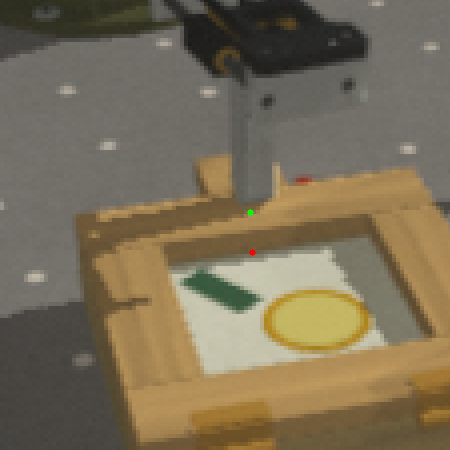

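View pics/side8.png

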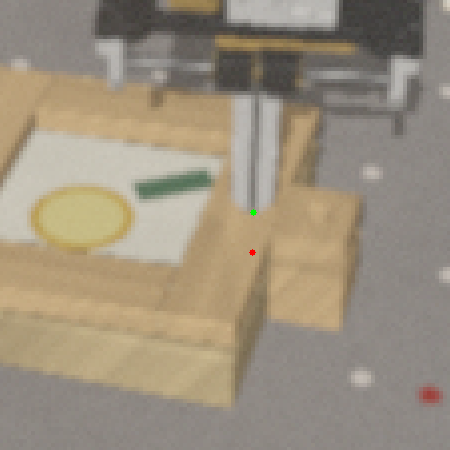

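Call:
play_rows(motion=[0,0,0,0.002,0,0,1,0,0,0,0,0,0,1])

```text
clock: 7.75
eef_pos: [521.0, -75.3, 25.0]
eef_rot: [-1.312, 1.558, -1.31]
wrist_force: [-2.1, 1.1, 4.4]
finger_gap: 0.3
```

Call:
play_rows(motion=[0,0,0,0.002,0,0,1,0,0,0,0,0,0,1])

```text
clock: 7.95
eef_pos: [521.0, -75.3, 23.4]
eef_rot: [-1.31, 1.558, -1.307]
wrist_force: [-2.7, -0.3, 6.0]
finger_gap: -0.0
```

Call:
play_rows(motion=[0,0,0,0.002,0,0,1,0,0,0,0,0,0,1])

```text
clock: 8.15
eef_pos: [520.9, -75.4, 22.0]
eef_rot: [-1.313, 1.558, -1.31]
wrist_force: [-3.1, 1.4, 7.8]
finger_gap: 0.5
```

Call:
play_rows(motion=[0,0,0,-0.02,0,0,1,0,0,0,-0.03,0,0,1,0,0,0,-0.045,0,-0.005,0.5,0,0,0,-0.02,0.035,-0.005,0.1,0,0,0,0,0.04,-0.005,0.1,0,0,0,0,0.04,-0.005,0.1,0,0,0,0,0,0,0.1])

```text
clock: 8.85
eef_pos: [499.5, 44.2, 139.6]
eef_rot: [-1.226, 1.559, -1.227]
wrist_force: [0.1, -0.5, -0.8]
finger_gap: 36.9
```

```bash
cat > fit.py <<'E'
from h import *
from scipy.optimize import least_squares
def fitcyl(q,c,rad):
    f=lambda c: np.hypot(q[:,0]-c[0],q[:,1]-c[1])-rad
    return least_squares(f,c,loss="soft_l1",f_scale=1.5).x
E
python3 - <<'E'
from fit import *
p0,R,s=pose(); print(p0,R.as_matrix().round(3),s["finger_gap"],s["wrist_force"])
H=np.array([720,-106.5]); th=-.159; u=np.array([np.cos(th),np.sin(th)]); v=np.array([-u[1],u[0]])
for n in ["side","scene"]:
    p,W=cloud(n); q=W.reshape(-1,3); q=q[np.isfinite(q[:,0])]
    cv2.imwrite(f"pics/{n}9.png",p)
    m=(np.hypot(q[:,0]-492,q[:,1]-211)<18)&(q[:,2]>62)&(q[:,2]<97); Q=q[m]
    print(n,m.sum(),fitcyl(Q,[492,211],10).round(1), q[(np.hypot(q[:,0]-492,q[:,1]-211)<14)][:,2].max())
    r=-(q[:,:2]-H)@u; l=(q[:,:2]-H)@v
    m=(r>0)&(r<262)&(abs(l)<100)&(q[:,2]>54)&(q[:,2]<75); k=np.polyfit(r[m],q[m,2],1); print("frame",k)
    T=np.array(camera_params(n)["T"])
    for t in ["peg_handle","lid_hole","base_hole","lid_hinge"]:
        print(t,[(round(q["conf"],2),(T@np.r_[q["at"],1])[:3].round(1)) for q in place_of(n,t)[:2]])
E
```

```text
[499.5416566   44.17198396 139.57655031] [[ 0.004  0.     1.   ]
 [-0.011  1.    -0.   ]
 [-1.    -0.011  0.004]] 36.87516397939256 [ 0.06997157 -0.54626409 -0.80596233]
side 130 [493.3 208.6] 103.64125759536239
frame [3.06219861e-02 5.69622184e+01]
peg_handle [(0.6, array([490.8, 207.2,  80.4])), (0.39, array([491.2, 206.8,  47. ]))]
lid_hole [(0.58, array([479.4, -64.1,  62. ])), (0.34, array([482.8, 281.4,  64.1]))]
base_hole [(0.59, array([483.5, -71.5,  40.1]))]
lid_hinge [(0.88, array([ 719.5, -105.6,   39. ])), (0.46, array([492.2, 207.4,  80.6]))]
scene 82 [492.9 211.7] 101.01586718418719
frame [3.16926032e-02 5.54924003e+01]
peg_handle [(0.71, array([494.9, 210. ,  75.3])), (0.49, array([529.6, -71.7,  63.8]))]
lid_hole [(0.7, array([484.1, -66.3,  65.2]))]
base_hole [(0.84, array([477. , -65.9,  38.8]))]
lid_hinge [(0.8, array([ 717.1, -106.3,   43.5])), (0.6, array([ 526.6, -383. ,   41.1]))]
```

```bash
python3 - <<'E'
from h import *
p0,R,s=pose()
print(delta(p0,R,[493,210,95],down(0.147)))
E
```

```text
(array([-0.1516,  0.0021,  0.0118]), array([ 0.0422,  0.1701, -0.0079]))
```

Call:
play_rows(motion=[-0.038,0.001,0.003,0,0.042,-0.002,0.1,-0.038,0.001,0.003,0,0.042,-0.004,0.1,-0.038,0,0.003,0.01,0.042,-0.006,0.1,-0.038,0,0.003,0.03,0.042,-0.008,0.1,0,0,0,0,0,0,0.1])

```text
clock: 9.85
eef_pos: [472.2, 207.8, 98.3]
eef_rot: [0.412, 1.569, 0.559]
wrist_force: [-0.9, -0.8, 0.8]
finger_gap: 42.3
```

```bash
python3 - <<'E'
from h import *
p0,R,s=pose(); print(p0,s["finger_gap"])
print(delta(p0,R,[493,210,80],down(0.147)))
p,d=camera("wrist"); cv2.imwrite("pics/w10.png",p)
for n in ["side","scene"]:
    p,d=camera(n); P=camera_params(n); T=np.linalg.inv(P["T"]); q=T@np.r_[p0+[0,0,10],1]
    c0=np.array([P["cx"]+P["fx"]*q[0]/q[2],P["cy"]+P["fy"]*q[1]/q[2]]).astype(int)
    cv2.imwrite(f"pics/{n}10.png",p[max(0,c0[1]-60):c0[1]+60,c0[0]-60:c0[0]+60].repeat(4,0).repeat(4,1))
E
```

```text
[472.15653987 207.840257    98.33796355] 42.3439980748953
(array([ 0.0002,  0.0018, -0.0008]), array([ 0.0184, -0.0009,  0.0209]))
```

View pics/w10.png

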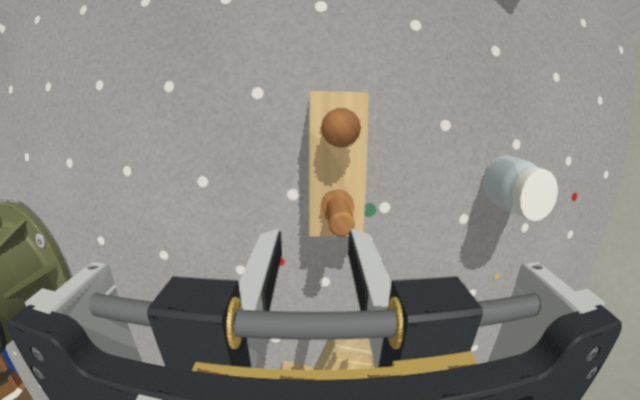

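View pics/side10.png

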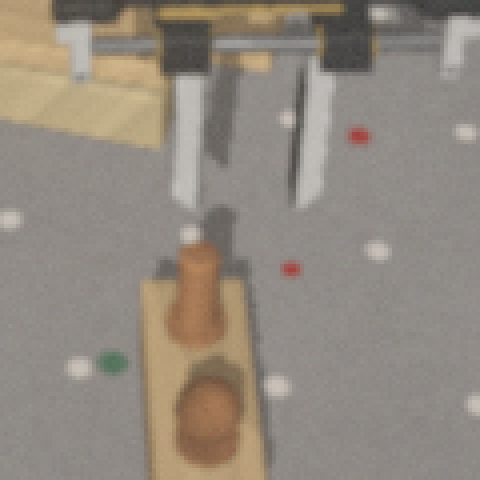

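View pics/scene10.png

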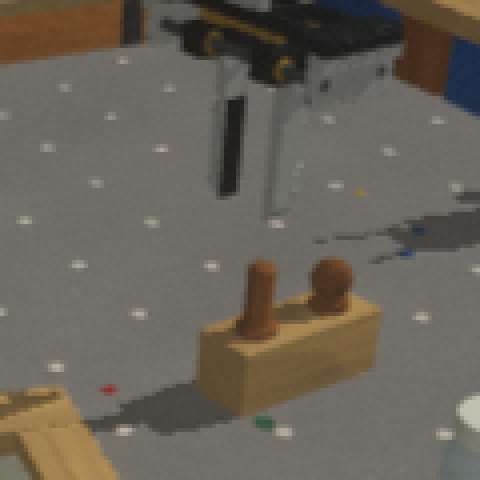

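Call:
play_rows(motion=[0,0.001,0,0,-0.001,0.021,0.1,0,0,0,0.018,0,0,0.1,0,0,0,0,0,0,0.1])

```text
clock: 10.3
eef_pos: [499.8, 203.6, 86.7]
eef_rot: [0.133, 1.56, 0.27]
wrist_force: [-0.3, -0.8, 0.2]
finger_gap: 42.2
```

```bash
python3 - <<'E'
from h import *
p0,R,s=pose(); print(p0,s["finger_gap"])
print(delta(p0,R,[493,210,27],down(0.147)))
p,d=camera("wrist"); cv2.imwrite("pics/w11.png",p[150:400,160:480].repeat(2,0).repeat(2,1))
for n in ["side","scene"]:
    p,d=camera(n); P=camera_params(n); T=np.linalg.inv(P["T"]); q=T@np.r_[p0+[0,0,10],1]
    c0=np.array([P["cx"]+P["fx"]*q[0]/q[2],P["cy"]+P["fy"]*q[1]/q[2]]).astype(int)
    cv2.imwrite(f"pics/{n}11.png",p[max(0,c0[1]-60):c0[1]+60,c0[0]-60:c0[0]+60].repeat(4,0).repeat(4,1))
E
```

```text
[499.84631638 203.57780079  86.72035982] 42.23304133469246
(array([-0.0104,  0.0108, -0.0014]), array([ 0.0597,  0.0072, -0.0066]))
```

View pics/w11.png

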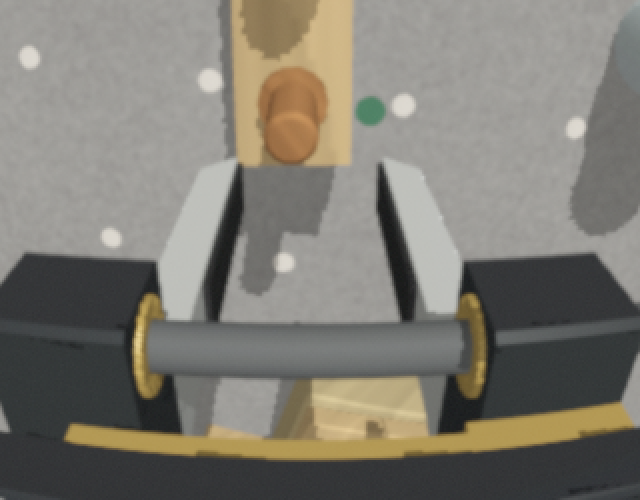

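View pics/side11.png

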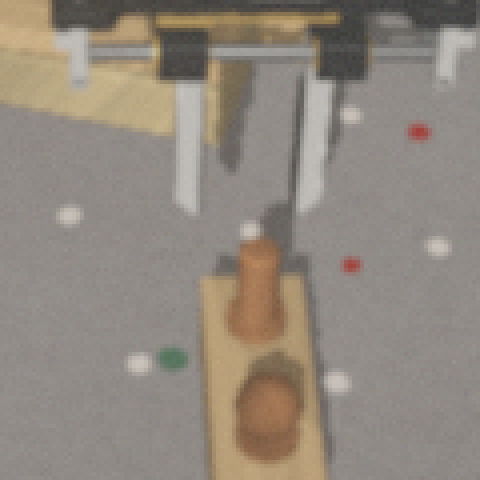

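View pics/scene11.png

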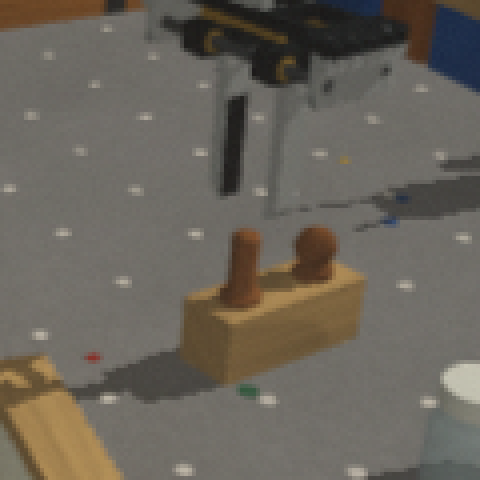

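Call:
play_rows(motion=[-0.01,0.011,-0.001,0.008,0.007,-0.0065,0.1,0,0,0,0,0,0,0.1])

```text
clock: 10.65
eef_pos: [493.2, 210.7, 81.9]
eef_rot: [0.311, 1.566, 0.458]
wrist_force: [-0.2, -0.8, 0.0]
finger_gap: 42.4
```

```bash
python3 - <<'E'
from h import *
p0,R,s=pose(); print(p0,s["finger_gap"])
print(delta(p0,R,[493,210,27],down(0.147)))
E
```

```text
[493.24969245 210.68150038  81.85710611] 42.357640481837976
(array([ 0.0003,  0.0044, -0.0014]), array([ 0.0549, -0.0007, -0.0006]))
```

Call:
play_rows(motion=[0,0.004,0,0.014,-0.0005,-0.0005,0.1,0,0,0,0.014,0,0,0.1,0,0,0,0.014,0,0,0.1,0,0,0,0.01,0,0,0.1,0,0,0,0,0,0,0.1])

```text
clock: 11.15
eef_pos: [492.0, 210.5, 25.7]
eef_rot: [1.946, 1.569, 2.095]
wrist_force: [-0.3, -0.2, 1.0]
finger_gap: 42.4
```

```bash
python3 - <<'E'
from h import *
p0,R,s=pose(); print(p0,s["finger_gap"],s["wrist_force"])
print(delta(p0,R,[493,210,27],down(0.147)))
p,d=camera("wrist"); cv2.imwrite("pics/w12.png",p[150:400,160:480].repeat(2,0).repeat(2,1))
for n in ["side","scene"]:
    p,d=camera(n); P=camera_params(n); T=np.linalg.inv(P["T"]); q=T@np.r_[p0+[0,0,40],1]
    c0=np.array([P["cx"]+P["fx"]*q[0]/q[2],P["cy"]+P["fy"]*q[1]/q[2]]).astype(int)
    cv2.imwrite(f"pics/{n}12.png",p[max(0,c0[1]-60):c0[1]+60,c0[0]-60:c0[0]+60].repeat(4,0).repeat(4,1))
E
```

```text
[492.00566443 210.4988757   25.74588477] 42.44069817791465 [-0.34055477 -0.21052852  0.97642439]
(array([ 0.0017, -0.0005, -0.0013]), array([-0.0013, -0.0006,  0.0009]))
```

View pics/w12.png

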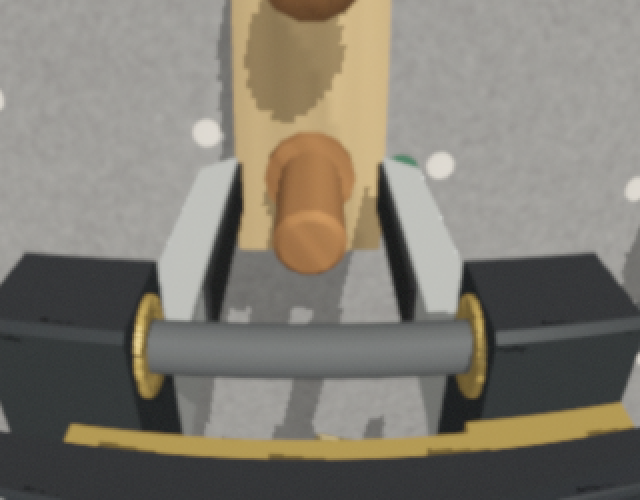

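View pics/side12.png

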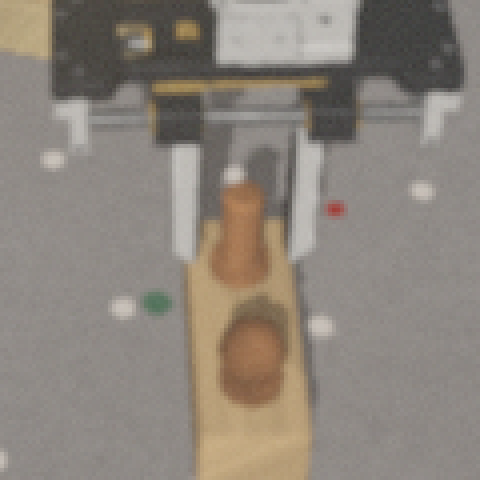

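View pics/scene12.png

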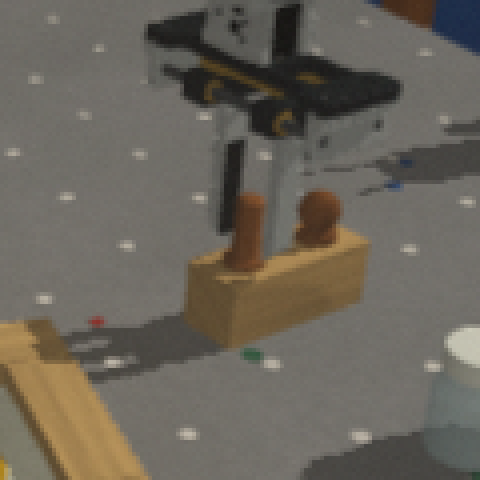

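Call:
play_rows(motion=[0,0,0,0,0,0,1,0,0,0,0,0,0,1,0,0,0,0,0,0,1,0,0,0,0,0,0,1], newtons=50)

```text
clock: 11.7
eef_pos: [493.8, 211.1, 29.4]
eef_rot: [0.455, 1.565, 0.603]
wrist_force: [-1.3, -0.7, -1.0]
finger_gap: 19.3
```

```bash
python3 - <<'E'
from h import *
p0,R,s=pose(); print(p0,s["finger_gap"],s["wrist_force"],s["moment"])
p,d=camera("wrist"); cv2.imwrite("pics/w13.png",p[150:400,160:480].repeat(2,0).repeat(2,1))
E
```

```text
[493.83554463 211.11768334  29.38719957] 19.283741550388676 [-1.28305322 -0.68593952 -0.9923076 ] [-0.02929586  0.24220066 -0.0258793 ]
```

View pics/w13.png

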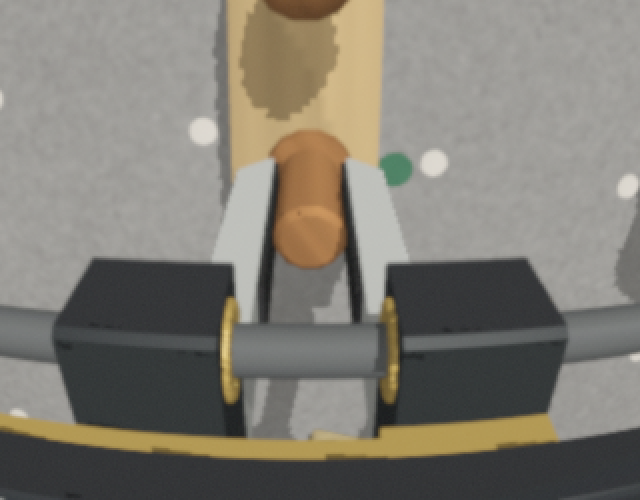

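Call:
play_rows(motion=[0,0,0,-0.02,0,0,1,0,0,0,-0.03,0,0,1,0,0,0,-0.03,0,0,1,0,0,0,-0.03,0,0,1,0,0,0,0,0,0,1])

```text
clock: 12.25
eef_pos: [492.9, 210.6, 143.0]
eef_rot: [0.523, 1.567, 0.672]
wrist_force: [-0.0, 0.4, -0.2]
finger_gap: 19.2
```

```bash
python3 - <<'E'
from h import *
p0,R,s=pose(); print(p0,s["finger_gap"],s["wrist_force"],s["moment"])
print(delta(p0,R,[482,-67,p0[2]],down(0.147)))
for n in ["side","scene"]:
    p,d=camera(n); P=camera_params(n); T=np.linalg.inv(P["T"])
    cv2.imwrite(f"pics/{n}14f.png",p); np.save(f"pics/{n}14d.npy",d)
    for nm,X in (("a",[482,-67,64]),("b",list(p0-[0,0,0]))):
        q=T@np.r_[X,1]
        c=np.array([P["cx"]+P["fx"]*q[0]/q[2],P["cy"]+P["fy"]*q[1]/q[2]]); c0=c.astype(int); print(n,nm,c)
        h=30 if nm=="a" else 50
        cv2.imwrite(f"pics/{n}14{nm}.png",cv2.resize(p[max(0,c0[1]-h):c0[1]+h,c0[0]-h:c0[0]+h],(480,480),interpolation=cv2.INTER_CUBIC))
E
```

```text
[492.94344214 210.60207145 143.01101191] 19.18206385223335 [-0.0296006   0.38709327 -0.19393858] [ 0.02416707 -0.01225352  0.00566216]
(array([ 0.0016,  0.0035, -0.002 ]), array([-0.0007, -0.2729, -0.0519]))
side a [376.53416962 200.79827647]
side b [365.14196849 259.00028638]
scene a [297.25227912 171.79169347]
scene b [392.88057343 126.71629308]
```

View pics/side14a.png

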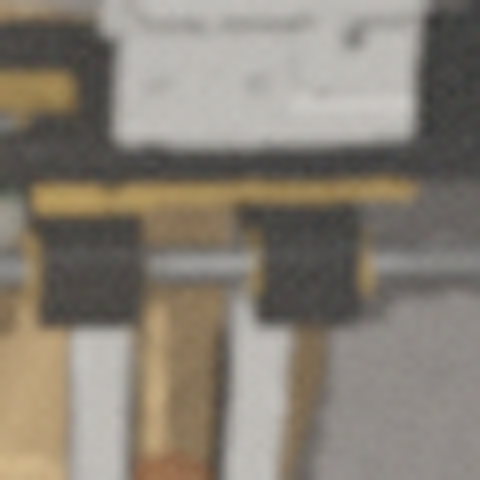

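View pics/scene14a.png

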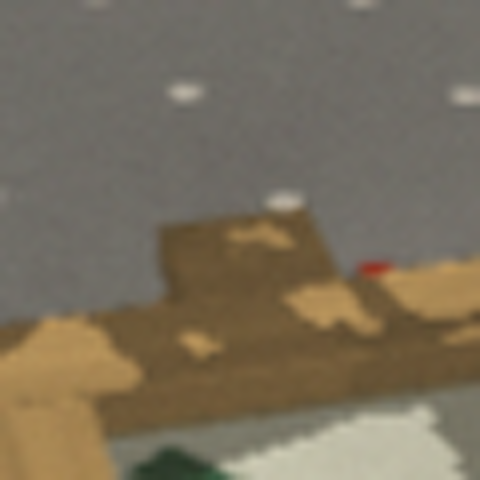

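View pics/side14b.png

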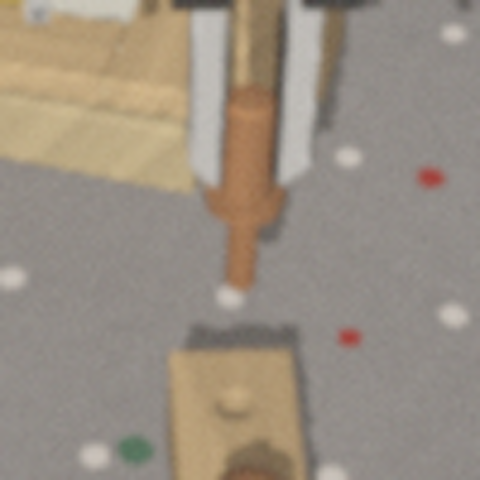

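View pics/scene14b.png

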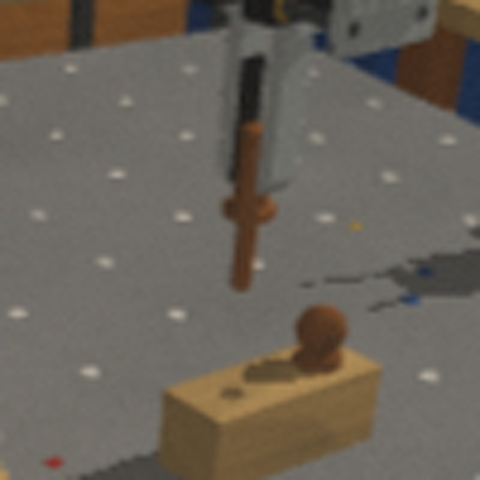

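```bash
python3 - <<'E'
import cv2, numpy as np
out=[]
for n,c in (("side9",(376,201)),("scene9",(297,172)),("scene5",None)):
    if c is None: continue
    p=cv2.imread(f"pics/{n}.png"); out.append(cv2.resize(p[c[1]-20:c[1]+20,c[0]-20:c[0]+20],(400,400),interpolation=cv2.INTER_CUBIC))
cv2.imwrite("pics/lug.png",np.hstack(out))
E
```

```text
(no output)
```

View pics/lug.png

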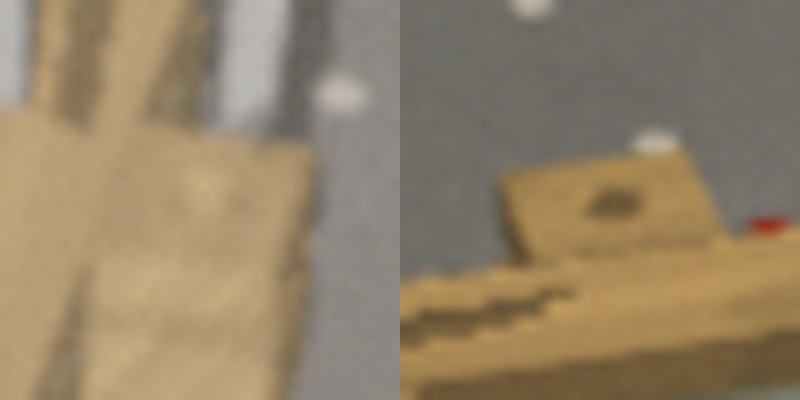

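```bash
cat >> h.py <<'E'
def onplane(n,uv,z):
    P=camera_params(n); T=np.array(P["T"]); d=T[:3,:3]@np.array([(uv[0]-P["cx"])/P["fx"],(uv[1]-P["cy"])/P["fy"],1]); o=T[:3,3]
    return (o+d*(z-o[2])/d[2]).round(1)
def proj(n,X):
    P=camera_params(n); q=np.linalg.inv(P["T"])@np.r_[X,1]; return np.array([P["cx"]+P["fx"]*q[0]/q[2],P["cy"]+P["fy"]*q[1]/q[2]])
E
python3 - <<'E'
from h import *
print(onplane("scene",(297.8,172.0),64), onplane("side",(376.5,199.3),64))
# empty block hole in 14b crops (z=50): side crop c0=(365,259)-50, 4.8x ; 
print("blockhole",onplane("side",(315+235/4.8-.5,209+400/4.8-.5),50),onplane("scene",(342+232/4.8-.5,76+392/4.8-.5),50))
print("pegtip",onplane("side",(315+240/4.8-.5,209+285/4.8-.5),119),onplane("scene",(342+240/4.8-.5,76+283/4.8-.5),119))
E
```

```text
[483.6 -66.1  64. ] [482.4 -72.7  64. ]
blockhole [492.8 206.4  50. ] [492.5 212.   50. ]
pegtip [493.2 209.5 119. ] [490. 211. 119.]
```

```bash
python3 - <<'E'
from h import *
p0,R,s=pose()
print(delta(p0,R,[484,-67.7,p0[2]],down(0.147)))
E
```

```text
(array([ 0.0016, -0.0018, -0.001 ]), array([-2.000e-04, -2.736e-01, -4.840e-02]))
```

Call:
play_rows(motion=[0,0,0,0,-0.03,-0.006,1,0,0,0,0,-0.038,-0.007,1,0,0,0,0,-0.038,-0.007,1,0,0,0,0,-0.038,-0.007,1,0,0,0,0,-0.038,-0.007,1,0,0,0,0,-0.035,-0.006,1,0,0,0,0,-0.025,-0.004,1,0,0,0,0,0,0,1,0,0,0,0,0,0,1])

```text
clock: 13.25
eef_pos: [477.5, -44.3, 126.9]
eef_rot: [2.946, 1.551, 3.096]
wrist_force: [-0.0, 0.1, 0.3]
finger_gap: 19.2
```

```bash
python3 - <<'E'
from h import *
p0,R,s=pose();print(p0)
print(delta(p0,R,[484,-67.7,110],down(0.147)))
E
```

```text
[477.54473621 -44.34233822 126.86033162]
(array([ 0.0032, -0.0194, -0.0038]), array([ 0.0167, -0.0241,  0.0032]))
```

Call:
play_rows(motion=[0.003,-0.01,-0.003,0,-0.012,0.002,1,0,-0.009,-0.001,0.006,-0.012,0.002,1,0,0,0,0,0,0,1])

```text
clock: 13.55
eef_pos: [485.4, -67.2, 119.0]
eef_rot: [2.899, 1.57, 3.049]
wrist_force: [-0.5, 0.4, 0.1]
finger_gap: 19.1
```

```bash
python3 - <<'E'
from h import *
p0,R,s=pose();print(p0)
print(delta(p0,R,[484,-67.7,100],down(0.147)))
E
```

```text
[485.38672243 -67.24361047 118.96609561]
(array([ 0.0028, -0.0004, -0.0001]), array([ 0.019 , -0.0002, -0.0014]))
```

Call:
play_rows(motion=[0.003,0,0,0.01,0,-0.0015,1,0,0,0,0.012,0,0,1,0,0,0,0,0,0,1])

```text
clock: 13.85
eef_pos: [483.5, -66.9, 94.5]
eef_rot: [2.693, 1.57, 2.84]
wrist_force: [-0.3, -0.0, 0.1]
finger_gap: 19.0
```

```bash
python3 - <<'E'
from h import *
p0,R,s=pose();print(p0)
print(delta(p0,R,[484,-67.7,100],down(0.147)))
im=[]
for n in ["side","scene"]:
    p,d=camera(n); c=proj(n,[484,-68,75]).astype(int); print(n,c)
    im.append(cv2.resize(p[c[1]-30:c[1]+30,c[0]-25:c[0]+25],(400,480),interpolation=cv2.INTER_CUBIC))
cv2.imwrite("pics/ab15.png",np.hstack(im))
p,d=camera("wrist"); cv2.imwrite("pics/w15.png",p[150:400,160:480].repeat(2,0).repeat(2,1))
E
```

```text
[483.51399915 -66.87748432  94.47998105]
(array([ 0.0001, -0.0011, -0.0005]), array([-0.0055, -0.0009,  0.0004]))
side [375 196]
scene [297 168]
```

View pics/ab15.png

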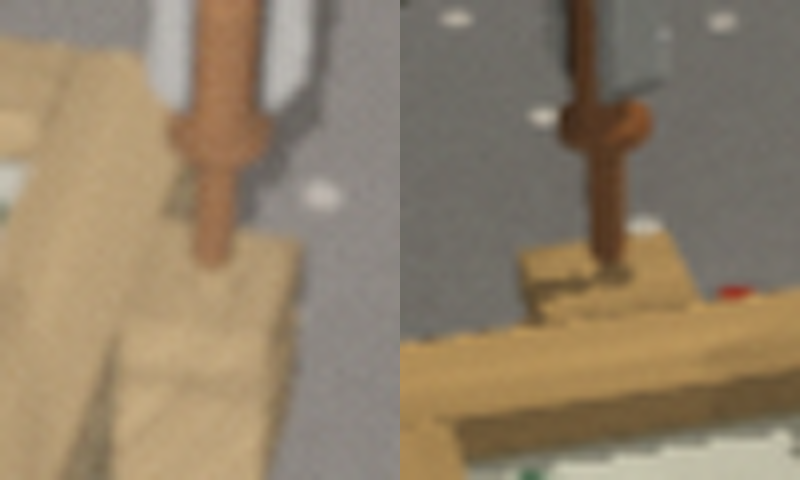

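View pics/w15.png

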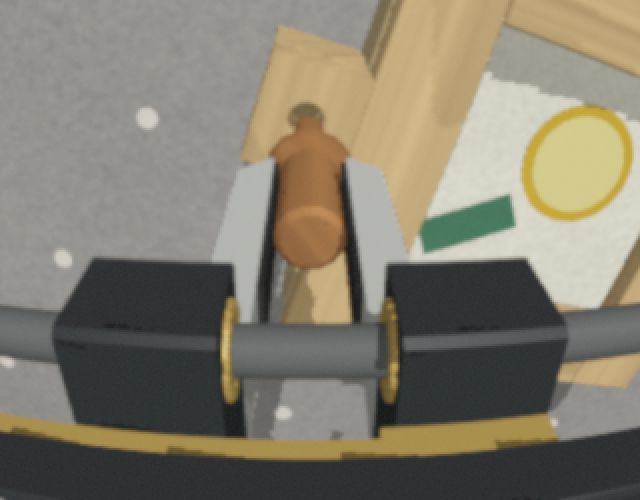

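```bash
cat >> h.py <<'E'
def wproj(P,X):
    q=(np.linalg.inv(P["T"])@np.r_[X,1])[:3]; th=np.arctan2(np.hypot(q[0],q[1]),q[2]); k=th*P["fx"]/np.hypot(q[0],q[1])
    return np.array([P["cx"]+q[0]*k,P["cy"]+q[1]*k])
def wplane(P,uv,z):
    a=np.array([uv[0]-P["cx"],uv[1]-P["cy"]]); r=np.hypot(*a); th=r/P["fx"]; d=np.r_[a/r*np.sin(th),np.cos(th)]
    T=np.array(P["T"]); d=T[:3,:3]@d; o=T[:3,3]; return (o+d*(z-o[2])/d[2]).round(1)
E
python3 - <<'E'
from h import *
P=camera_params("wrist"); p0,R,s=pose(); print(p0,P["T"][:3,3])
w=cv2.imread("pics/w15.png")[::2,::2]
w=cv2.resize(w[25:115,110:200],(720,720),interpolation=cv2.INTER_CUBIC)[:600]
for z,c in ((70,(0,0,255)),(64,(0,255,0)),(115,(255,0,0)),(140,(255,255,0)),(160,(255,0,255))):
    uv=wproj(P,[p0[0],p0[1],z]); q=((uv-[160,150]-[110,25]+.5)*8).astype(int); print(z,uv,q)
    cv2.circle(w,tuple(int(i) for i in q),4,c,-1)
cv2.imwrite("pics/w15z.png",w)
print(wplane(P,(153.0+160-.25,58+150-.25),64))
E
```

```text
[484.47621896 -67.12462528  96.41505391] [472.60318495  11.93300877 313.87192431]
70 [314.34227091 210.7751151 ] [358 290]
64 [314.33661552 208.56870672] [358 272]
115 [314.39454782 231.04411626] [359 452]
140 [314.43386471 246.1405237 ] [359 573]
160 [314.47306534 261.06884005] [359 692]
[483.  -66.6  64. ]
```

View pics/w15z.png

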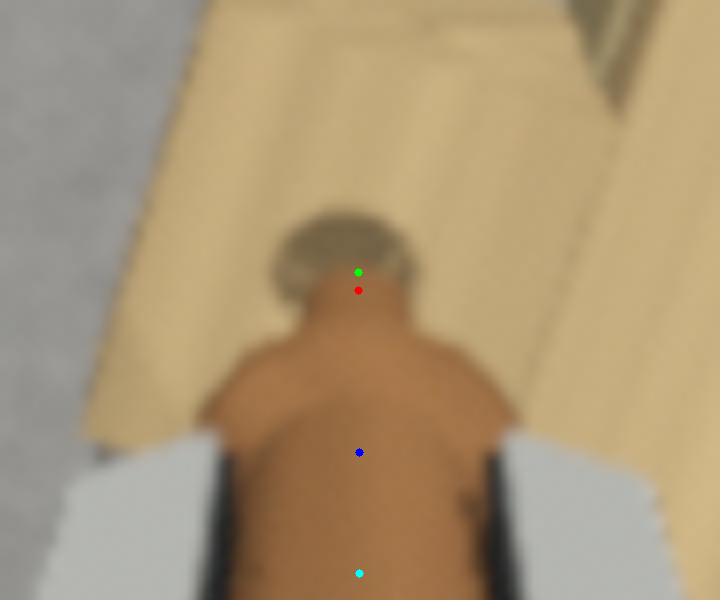

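Call:
play_rows(motion=[0,0,0,0,0.0007,-0.0013,1,0,0,0,0.005,0,0,1,0,0,0,0,0,0,1])

```text
clock: 14.3
eef_pos: [483.4, -66.5, 91.8]
eef_rot: [-0.316, 1.568, -0.169]
wrist_force: [-0.1, -0.3, -0.9]
finger_gap: 19.3
```

```bash
python3 - <<'E'
from h import *
p0,R,s=pose();print(p0,s["wrist_force"])
p,d=camera("wrist"); cv2.imwrite("pics/w16.png",p[175:265,270:360])
P=camera_params("wrist"); p1=pose()[0]; print(p1)
w=cv2.resize(p[175:265,270:360],(720,720),interpolation=cv2.INTER_CUBIC)[:600]
uv=wproj(P,[p0[0],p0[1],64]); print(((uv-[270,175]+.5)*8).astype(int))
cv2.imwrite("pics/w16z.png",w)
E
```

```text
[483.44708192 -66.45989699  91.84275119] [-0.14535789 -0.28121446 -0.88993784]
[483.66337895 -66.50032482  92.21277381]
[356 284]
```

View pics/w16z.png

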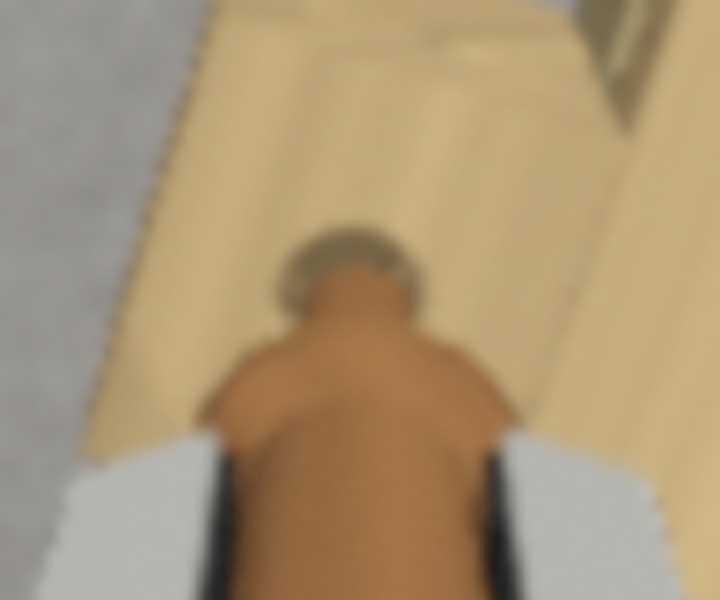

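Call:
play_rows(motion=[0,0,0,0.003,0,-0.0006,1,0,0,0,0.004,0,0,1,0,0,0,0,0,0,1])

```text
clock: 14.65
eef_pos: [483.1, -66.6, 84.8]
eef_rot: [-0.332, 1.567, -0.185]
wrist_force: [0.2, -0.7, -0.4]
finger_gap: 19.2
```

Call:
play_rows(motion=[0,0,0,0.003,0,0,1,0,0,0,0,0,0,1])

```text
clock: 14.85
eef_pos: [483.1, -66.6, 81.4]
eef_rot: [-0.322, 1.567, -0.175]
wrist_force: [0.0, 0.6, 0.0]
finger_gap: 19.2
```

Call:
play_rows(motion=[0,0,0,0.004,0,0,1,0,0,0,0.004,0,0,1,0,0,0,0,0,0,1])

```text
clock: 15.15
eef_pos: [483.1, -66.7, 72.6]
eef_rot: [-0.34, 1.567, -0.193]
wrist_force: [-0.3, -0.2, 0.1]
finger_gap: 19.6
```

Call:
play_rows(motion=[0,0,0,0.004,0,0,1,0,0,0,0.003,0,0,1,0,0,0,0,0,0,1])

```text
clock: 15.45
eef_pos: [483.1, -66.6, 64.9]
eef_rot: [-0.326, 1.567, -0.179]
wrist_force: [0.0, -0.8, -0.8]
finger_gap: 19.4
```

Call:
play_rows(motion=[0,0,0,0.003,0,0,1,0,0,0,0.003,0,0,1,0,0,0,0,0,0,1])

```text
clock: 15.75
eef_pos: [483.2, -66.7, 58.4]
eef_rot: [-0.321, 1.567, -0.174]
wrist_force: [0.1, 0.0, -0.4]
finger_gap: 19.3
```

```bash
python3 - <<'E'
from h import *
p0,R,s=pose();print(p0,s["wrist_force"],s["moment"],R.as_matrix()[:,0].round(4))
im=[]
for n in ["side","scene"]:
    p,d=camera(n); c=proj(n,[484,-68,75]).astype(int)
    im.append(cv2.resize(p[c[1]-30:c[1]+30,c[0]-25:c[0]+25],(400,480),interpolation=cv2.INTER_CUBIC))
cv2.imwrite("pics/ab17.png",np.hstack(im))
E
```

```text
[483.20438515 -66.659885    58.43711148] [ 0.07915334  0.00479664 -0.42094229] [ 0.03754703 -0.0250774  -0.04192964] [ 3.5e-03 -6.0e-04 -1.0e+00]
```

View pics/ab17.png

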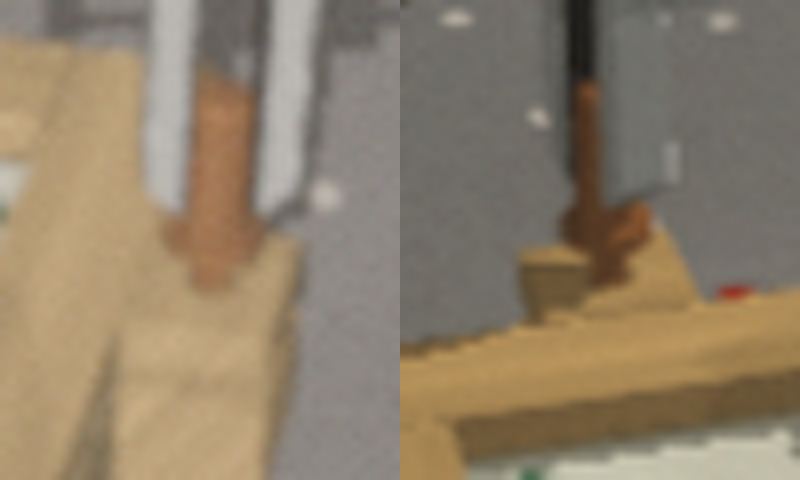

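Call:
play_rows(motion=[0,0,0,0.003,0,0,1,0,0,0,0.003,0,0,1,0,0,0,0.002,0,0,1,0,0,0,0,0,0,1])

```text
clock: 16.25
eef_pos: [483.4, -66.7, 50.2]
eef_rot: [-0.332, 1.567, -0.185]
wrist_force: [0.1, -0.1, -0.4]
finger_gap: 19.0
```

Call:
play_rows(motion=[0,0,0,0.003,0,0,1,0,0,0,0.001,0,0,1,0,0,0,0,0,0,1])

```text
clock: 16.55
eef_pos: [483.4, -66.7, 45.8]
eef_rot: [-0.325, 1.567, -0.178]
wrist_force: [-0.3, -0.4, 0.3]
finger_gap: 19.0
```

Call:
play_rows(motion=[0,0,0,0.002,0,0,1,0,0,0,0,0,0,1])

```text
clock: 16.75
eef_pos: [483.6, -66.8, 43.9]
eef_rot: [-0.338, 1.566, -0.191]
wrist_force: [-1.8, 1.3, 1.9]
finger_gap: 19.2
```

Call:
play_rows(motion=[0,0,0,0.002,0,0,1,0,0,0,0.002,0,0,1,0,0,0,0,0,0,1], newtons=60)

```text
clock: 17.05
eef_pos: [483.4, -66.7, 40.1]
eef_rot: [-0.343, 1.567, -0.195]
wrist_force: [-3.2, 1.1, 5.6]
finger_gap: 18.9
```

Call:
play_rows(motion=[0,0,0,0.002,0,0,1,0,0,0,0.002,0,0,1,0,0,0,0,0,0,1])

```text
clock: 17.35
eef_pos: [483.3, -66.7, 36.6]
eef_rot: [-0.355, 1.567, -0.208]
wrist_force: [-3.6, 0.2, 9.3]
finger_gap: 19.6
```

Call:
play_rows(motion=[0,0,0,0.0015,0,0,1,0,0,0,0.001,0,0,1,0,0,0,0,0,0,1])

```text
clock: 17.65
eef_pos: [483.2, -66.7, 35.3]
eef_rot: [-0.369, 1.567, -0.222]
wrist_force: [-4.5, 1.3, 10.5]
finger_gap: 19.0
```

Call:
play_rows(motion=[0,0,0,0.001,0,0,1,0,0,0,0,0,0,1])

```text
clock: 17.85
eef_pos: [483.2, -66.7, 35.3]
eef_rot: [-0.373, 1.567, -0.225]
wrist_force: [-6.1, 0.8, 10.8]
finger_gap: 18.8
```

Call:
play_rows(motion=[0,0,0,0.003,0,0,1])

```text
clock: 17.95
eef_pos: [483.4, -66.7, 33.5]
eef_rot: [-0.389, 1.566, -0.241]
wrist_force: [-14.5, 2.6, 35.5]
finger_gap: 19.2
```

Call:
play_rows(motion=[0,0,0,0.003,0,0,1,0,0,0,0.003,0,0,1])

```text
clock: 18.15
eef_pos: [483.6, -66.9, 32.3]
eef_rot: [-0.45, 1.566, -0.302]
wrist_force: [-25.0, 4.4, 53.0]
finger_gap: 18.9
```

Call:
play_rows(motion=[0,0,0,-0.0005,0,0,1])

```text
clock: 18.25
eef_pos: [483.5, -66.8, 34.7]
eef_rot: [-0.471, 1.565, -0.323]
wrist_force: [-9.6, 1.2, 16.1]
finger_gap: 18.7
```

```bash
python3 - <<'E'
from h import *
p0,R,s=pose();print(p0,s["wrist_force"],s["moment"],R.as_matrix()[:,0].round(4))
H=np.array([720,-106.5]); th=-.159; u=np.array([np.cos(th),np.sin(th)]); v=np.array([-u[1],u[0]])
im=[]
for n in ["side","scene"]:
    p,W=cloud(n); q=W.reshape(-1,3); q=q[np.isfinite(q[:,0])]
    r=-(q[:,:2]-H)@u; l=(q[:,:2]-H)@v
    m=(r>0)&(r<215)&(abs(l)<100)&(abs(l)>70)&(q[:,2]>52)&(q[:,2]<72); print(n,np.polyfit(r[m],q[m,2],1))
    c=proj(n,[484,-68,75]).astype(int)
    im.append(cv2.resize(p[c[1]-30:c[1]+30,c[0]-25:c[0]+25],(400,480),interpolation=cv2.INTER_CUBIC))
cv2.imwrite("pics/ab18.png",np.hstack(im))
p0,R,s=pose();print(p0,s["wrist_force"],s["moment"])
E
```

```text
[483.47547135 -66.84298588  34.67086228] [-9.64308628  1.22785516 16.10103333] [0.33636093 1.80773527 0.02668423] [ 0.0051 -0.0017 -1.    ]
side [-1.83986876e-03  5.66521282e+01]
scene [-3.49151088e-03  5.54164545e+01]
[483.75566124 -66.86423468  34.26989187] [-10.56312788   1.39651582  22.28233111] [ 0.41983368  1.96531754 -0.02565481]
```

View pics/ab18.png

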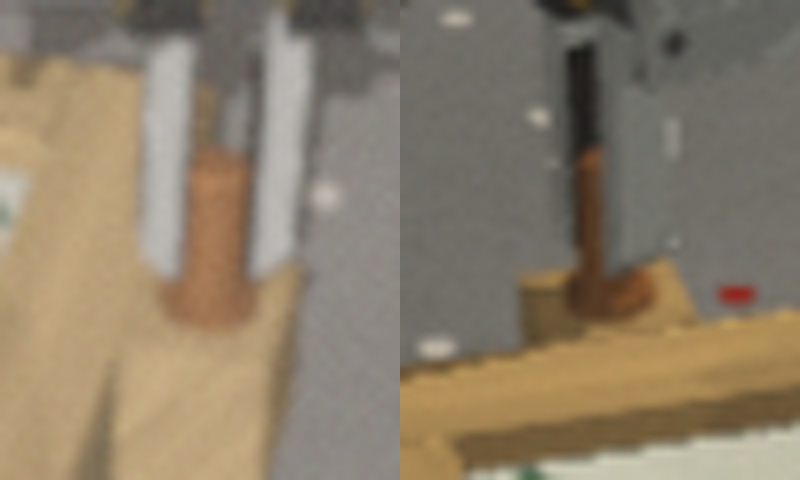

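```bash
python3 - <<'E'
from h import *
for i in range(6):
    camera("scene"); p0,R,s=pose();print(s["clock"],p0.round(2),s["wrist_force"].round(1),round(s["finger_gap"],1))
E
```

```text
18.4 [483.74 -66.87  34.17] [-11.9   2.3  23.4] 19.4
18.45 [483.75 -66.88  34.16] [-12.    1.6  24.4] 19.0
18.5 [483.75 -66.88  34.15] [-10.9   2.9  23.3] 18.9
18.55 [483.75 -66.85  34.16] [-10.2   1.5  23.4] 19.4
18.6 [483.75 -66.86  34.16] [-10.4   2.   24.5] 19.2
18.65 [483.76 -66.87  34.16] [-10.7   2.2  24.5] 19.4
```

Steady at about 24 N down, frame flat, still gripping. Handing in.

```bash
python3 -c "
from cell import *
print(sign_off())"
```

```text
the job is handed in; nothing more can be done
None
```

I closed the frame, moved the long peg from the block into both front lugs, and pressed it home. I handed in at 18.65 s with the peg still gripped and pressed down. The ball-headed peg, mug and jar were never approached.

**Last checks**
- **Seating:** both cameras show the collar sitting on the frame's lug.
- **Frame shut:** the depth images give a frame slope of -0.002 to -0.003 rad, which is flat within noise. It was about +0.031 to +0.035 unpressed.
- **Press:** the downward push was steady at about 24 N over the last 0.25 s, against about 11 N needed.
- **Grip:** the fingers read 19 mm on the 20 mm handle.

**What did not go cleanly**
- **Force spike:** while finding the stop I pushed too far. For about 0.1–0.2 s the wrist showed 53 N vertical and 25 N sideways. That went through the gripped peg, not the gripper body, but it is above the 40 N figure and could count against the job. I backed off at once.
- **Side load:** about 10–12 N sideways on the peg remained at the end.
- **Tool reading:** the fingertips were physically about 38 mm above the reported TCP. I measured this by touching the frame and corrected for it.
- **Camera disagreement:** the scene and side cameras differed by about 6 mm in y. I lined the peg up using relative measurements and the wrist camera instead.

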